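# Find the rocking corner of a twisted base board and wedge it

## Robot

A 6-joint arm with a two-finger parallel gripper is mounted at the origin on the work surface. World frame = base frame: x ahead of the robot, y to its left, z up, the work surface at z = 0. Lengths are in m, angles in rad, forces in N, time in s.
With the tool pointing down it reaches from about 0.25 to 0.725 m from the base axis. Payload 9.7 kg.
Tool frame: the origin (TCP) lies on the centre line of the jaws, within the pads' length; the fingertips stand 8 mm ahead of it and the grasp point (between the pads) lies 11 mm behind it; z points along the fingers, y is the line along which they close (so a half turn about z gives the same grasp; the last joint's range is limited). The gripper opens to 85 mm and grips with 20 to 120 N. Pads are 22 mm wide; open, the fingers measure 114 mm over their backs; the gripper's body (76 mm by 85 mm) begins 54 mm behind the grasp point. The pads swing forward as they close: fully open they stand 13 mm farther back than shut.
Start: joints at [-1.249, 0.087, 0.176, 1.66, 0, 1.571], TCP at [0.174, -0.522, 0.239] pointing down, gripper open.
Joint ranges: [-3.13, 3.13], [-0.85, 1.81], [-1.15, 1.24], [-2.2, 2.28], [-1.44, 1.52], [-3.14, 3.14]. Speed limits (rad/s): [2.22, 2.22, 2.57, 3.14, 3.14, 3.14].

## Interface

Orientations are given as a 3x3 rotation matrix whose columns are the frame's x, y, z axes.
In Python, from plant import ctrl gives the robot as it stands.
- The arm moves only by the tool send_rows, never from a script. Its argument "rows" is a list of rows, each a list of 7 numbers: the turn, a rotation vector about the tool's x, y, z in units of 5 degrees (1.0 is 5 degrees), then the shift along the tool's x, y, z in units of 25 mm (1.0 is 25 mm), then the finger opening in mm, from 0 to 85.4. In form: [[ax, ay, az, dx, dy, dz, grip], ...]. A call has 1 to 20 rows; each row is the pose to reach, as a shift and turn from the pose commanded when the call began, along the tool's axes at that moment; what a row does not reach only later rows make up. A row lasts 1/12 s, in which the tool goes at most 41.7 mm and 7.16 degrees, less where a joint would pass 70% of its speed; a pose out of reach is approached as far as the arm can. A call with a gripper value outside its range is refused whole. The fingers move at their own pace and stop on an object; the grip force is fixed at half the most. Time passes only in rows, so rows that repeat a pose let the fingers close. It gives the time, the measured TCP pose, the force, the opening and the grip force at its end, in the units of the state.
- ctrl.read_state(): the state, without advancing time (a new reading comes with each control period).
- ctrl.grab_frame(name): name is "side" or "top" or "wrist"; returns the picture (384x512x3 uint8, red, green, blue); there is no depth.
- ctrl.calibration(name): a dict with "fx", "fy", "cx", "cy" (pixels), "xyz" and "orientation" of the camera in the world. Camera axes: x right, y up, looking along -z (the intrinsics and any distortion apply to the point x, -y, -z); pixel columns grow to the right and rows downward; lengths in m; the calibration is good to about 2 mm. A picture is of the moment at which its call begins: read the wrist's pose just before it. calibration takes no time and is no camera call; for the wrist camera it gives the pose at the moment of the call.
- ctrl.close_job(): hands the job in; it is judged then, once.
The state is a dict: "time_s": time; "joint_pos": joint angles; "qvel": joint speeds; "joint_torque": joint torques, N m; "tcp_pos": TCP position; "tcp_rot": TCP orientation; "contact_force": force on the tool from outside, world axes, zero at the start; "wrist_torque": the same for the moment, N m; "gripper_width": finger opening in m; "gripper_force": force on a finger pad.
Only numpy, scipy, OpenCV 4.12 (cv2) and the standard library are available. Lean on these libraries where they do the work, as an engineer would, in place of code of your own. Each camera call takes 0.05 s, during which the arm holds its last target. There are 200 camera calls.

## Task

The two-plank base board lies twisted on the dark surface plate, its far edge at the brass stop. Press down gently on its two near corners (those on the robot's side) to find the one that rocks, and rock that corner down onto the plate; then slide the yellow wedge straight in from the near side beneath that corner until it is just snug: it bears the board without lifting the other near corner off the plate. Let go of the wedge, press that corner firmly once more (5 to 10 N) to prove that the board no longer rocks, and leave everything else where it is.

Things in the scene. Friction and masses are not known exactly. Their poses are not given: they have to be found in the camera images.
- plate: fixed dark stone surface plate, 340 (its x) x 280 (y) x 30 mm; origin at the centre of its underside on the table; top face 30 mm above the table. A brass stop strip, 18 x 240 mm and 14 mm high, stands on it with its near face at x = +137 mm. The plate's x axis points away from the robot (yaw within 0.15 rad)
- board: loose wooden base board, 150 (x) x 200 (y) x 22 mm, 1.1 kg: two planks joined on its line y = 0 (left pale, right darker), twisted about it. Axes as the plate's; far edge within 3 mm of the stop. Origin: middle of the underside. The underside is cut back 3 mm except for a 30 mm strip along each end (|y| = 70 to 100 mm). It rests on three corners; one near corner is raised. Red buds, 42 mm wide, 62 tall, on it at x = +50, y = +-70 mm
- left_corner (a point): lowest point of the board's near left corner, on its underside (board x = -75, y = +100 mm); the top face is 22 mm above it. Either this or the right corner, differing from start to start, stands 3 to 7 mm off the plate; 1 to 3 N press it down and it rises again when let go
- right_corner (a point): lowest point of the board's near right corner, on its underside (board x = -75, y = -100 mm); the top face is 22 mm above it. The wedge belongs under the 30 mm strip, square to the near edge
- wedge: yellow wooden wedge, 94 mm long (x), 26 mm wide (y), 60 to 130 g; origin on its underside. The ramp rises from 2 mm thick at the tip (x = +40 mm) to 10.25 mm at x = -26 mm (1 in 8); behind it (x = -26 to -54 mm) is an upright grip block 28 x 26 mm, 36 mm tall. It starts flat on the table, to the left or right of the plate
- wedge_tip (a point): middle of the thin front edge, at the underside. Once the raised corner bears on the ramp it loads the wedge with about 4 N downwards, and pushing on takes 1 to 4 N; every 8 mm farther lifts the board 1 mm
- wedge_grip (a point): middle of the grip block, 24 mm above the wedge's underside; grip it across the wedge's y (26 mm)
- mallet: wooden mallet, lying: head 55 x 100 x 55 mm around its x = +35 mm, handle reaching to x = -150 mm; origin under the handle's root. Not to be disturbed
- jar: gold paint jar with a brass cap, 64 mm across, 85 mm tall; origin at the centre of its foot. Not to be disturbed
- finial: turned wooden finial, 56 mm across, 100 mm tall; origin at the centre of its foot. Not to be disturbed
Not all that is in view belongs to the job. Several things have the shape of the board; the one meant has the colours described above. Of the things shaped like the wedge, the yellow one is meant.

How it is judged:
By the outcome, as a careful person would: the job done as asked, in the order asked, and still so for the second after the job is handed in, with the robot touching nothing.
It also fails if it takes over 62 s, if anything falls off the work surface, if the arm or the gripper's body presses on something with over 40 N, if the wrist force passes 120 N, or if a joint passes its speed limit or range.

## Working session

There is one attempt and no reset: what is moved stays moved. The work goes in short steps, Python scripts to look and compute and a tool call to move; the robot and the scene stay as the last step left them, time stands still between calls to the robot, and variables do not carry over. Pictures are saved under pics/ and viewed, at most 10 in all, crops included, and the job is handed in when it is done.

Besides the shell and the picture viewer there is one more tool, called after ">>>" in YAML: its name, and indented under it one key for each argument. send_rows: Moves the arm, as the interface text tells. Its arguments: {"type":"object","properties":{"rows":{"type":"array","items":{"type":"array","items":{"type":"number"}}}},"required":["rows"]}

```bash
ls; mkdir -p pics; cat > h.py <<'E'
import numpy as np, cv2
from plant import ctrl
def K(c): return c["fx"],c["fy"],c["cx"],c["cy"]
def ray(c,u,v):
    fx,fy,cx,cy=K(c); d=np.array([(u-cx)/fx,-(v-cy)/fy,-1.0])
    R=np.array(c["orientation"]); return np.array(c["xyz"]),R@d
def onz(c,u,v,z):
    o,d=ray(c,u,v); return o+d*(z-o[2])/d[2]
def tri(a,b):
    (o1,d1),(o2,d2)=ray(*a),ray(*b)
    A=np.stack([d1,-d2],1); s=np.linalg.lstsq(A,o2-o1,rcond=None)[0]
    p,q=o1+s[0]*d1,o2+s[1]*d2; return (p+q)/2,np.linalg.norm(p-q)
def proj(c,p):
    fx,fy,cx,cy=K(c); q=np.array(c["orientation"]).T@(np.array(p)-c["xyz"]); return cx+fx*q[0]/-q[2], cy+fy*q[1]/q[2]
def grab(n,f=None):
    c=ctrl.calibration(n); im=ctrl.grab_frame(n)[:,:,::-1].copy()
    if f: cv2.imwrite("pics/"+f,im)
    return c,im
E
python3 - <<'E'
from h import *
np.set_printoptions(precision=4,suppress=True)
ims=[]
for n in("side","top"):
    c,im=grab(n,n+"0.png"); print(n,c)
print(ctrl.read_state())
E
```

```text
pics
side {'fx': 362.8702413996028, 'fy': 362.8702413996028, 'cx': 252.03321530894007, 'cy': 192.91419960401117, 'xyz': array([0.2648, 0.7089, 0.6536]), 'orientation': array([[-0.9369,  0.2058, -0.2827],
       [-0.3495, -0.5751,  0.7397],
       [-0.0104,  0.7918,  0.6107]])}
top {'fx': 472.55482918284406, 'fy': 472.55482918284406, 'cx': 256.0879315193184, 'cy': 197.09804474244316, 'xyz': array([ 0.429 , -0.012 ,  1.5284]), 'orientation': array([[ 0.0086,  0.9977, -0.0674],
       [-0.9998,  0.0075, -0.0171],
       [-0.0165,  0.0675,  0.9976]])}
{'time_s': 0.1, 'joint_pos': array([-1.249 ,  0.0874,  0.1752,  1.6598,  0.    ,  1.5708]), 'qvel': array([-0.0011, -0.0005,  0.0034,  0.0011,  0.0014, -0.0018]), 'joint_torque': array([ -0.0001, -52.1561,  46.5655,   0.016 ,  -0.    ,  -0.    ]), 'tcp_pos': array([ 0.1739, -0.5216,  0.2387]), 'tcp_rot': array([[ 0.9487,  0.3163, -0.0003],
       [ 0.3163, -0.9487,  0.0011],
       [ 0.    , -0.0011, -1.    ]]), 'contact_force': array([-1.0563,  0.1864,  0.1936]), 'wrist_torque': array([-0.0373,  0.0133,  0.0118]), 'gripper_force': 0.0, 'gripper_width': 0.08524869467169799}
```

View pics/top0.png

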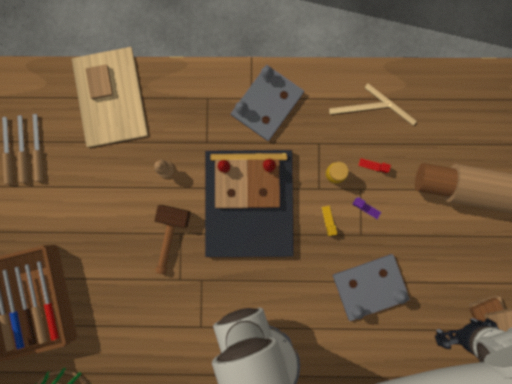

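View pics/side0.png

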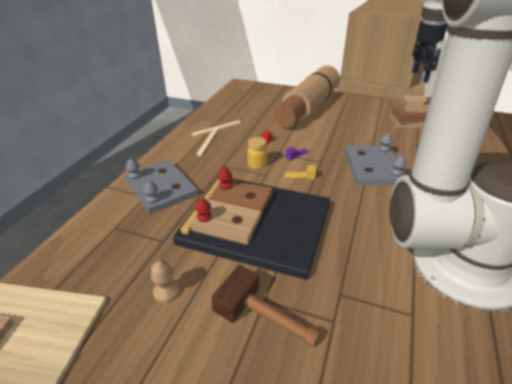

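Top view: the wanted board (pale/dark wood, red buds) is at (248,183). Its lookalikes are the grey boards at (268,103) and (371,287). The wanted wedge is yellow at (329,221), with decoys in purple at (367,208) and red at (375,165). Also in view are the jar (337,172), finial (164,168) and mallet (172,225). In the side view the wedge is at (300,174) and the board at (232,210).

```bash
python3 - <<'E'
from h import *
np.set_printoptions(precision=4,suppress=True)
c,im=grab("top"); cs,ims=grab("side")
hsv=cv2.cvtColor(im,cv2.COLOR_BGR2HSV)
m=cv2.inRange(hsv,(22,150,120),(35,255,255)); 
n,l,s,ce=cv2.connectedComponentsWithStats(m)
for i in range(1,n):
    if s[i,4]>20:
        r=cv2.minAreaRect(cv2.findContours((l==i).astype('uint8'),0,2)[0][0]); print(s[i],ce[i],r,cv2.boxPoints(r).tolist())
r=[329,221]
print('wedge',[onz(c,*p,.01) for p in [(323,207),(329,206),(335,235)]])
# plate: dark
d=cv2.inRange(hsv,(0,0,0),(180,130,75)); d[:, :200]=0; d[:,300:]=0
print(hsv[235,250],hsv[180,230],hsv[180,265],hsv[156,280])
for n_,p in dict(pfl=(205,151),pfr=(293,151),pnr=(294,258),pnl=(206,258)).items(): print(n_,onz(c,*p,.03))
for n_,p in dict(bnl=(215,208),bnr=(280,208)).items(): print(n_,onz(c,*p,.054))
a=cv2.resize(im[140:265,200:350],None,fx=5,fy=5,interpolation=cv2.INTER_CUBIC)
cv2.imwrite("pics/crop1.png",a[:600,:])
E
```

```text
[323 207  14  28 196] [328.9898 221.3316] ((329.20587158203125, 220.82357788085938), (28.376667022705078, 8.246211051940918), 75.96376037597656) [[321.76470947265625, 208.05886840820312], [329.76470947265625, 206.05886840820312], [336.64703369140625, 233.58828735351562], [328.64703369140625, 235.58828735351562]]
wedge [array([ 0.5013, -0.201 ,  0.01  ]), array([ 0.5047, -0.2203,  0.01  ]), array([ 0.4121, -0.2392,  0.01  ])]
[111  34  52] [ 15 120 153] [ 13 157 127] [ 19 163 172]
pfl [0.6771 0.1787 0.03  ]
pfr [ 0.6787 -0.1031  0.03  ]
pnr [ 0.339  -0.1074  0.03  ]
pnl [0.3363 0.1701 0.03  ]
bnl [0.4935 0.1414 0.054 ]
bnr [ 0.4951 -0.0617  0.054 ]
```

View pics/crop1.png

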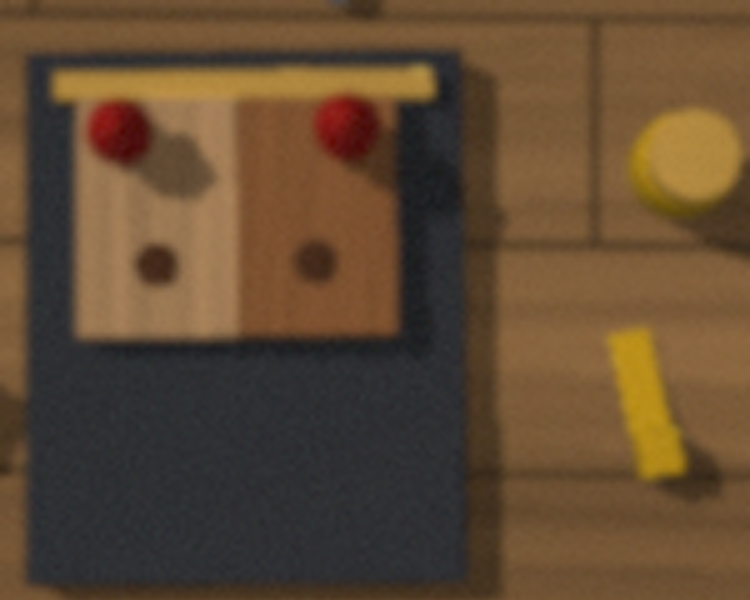

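Crop: the board has a pale left and darker right plank with red buds at (120,130) and (347,125). The wedge is bright yellow, with its tip at (630,332) and grip block at (662,455). The choice is confirmed. Moving over the wedge for a wrist view.

>>> send_rows:
  rows:
    - [0, 0, 3.54, 14.1, -8.8, 0, 0]
    - [0, 0, 3.54, 14.1, -8.8, 0, 0]
    - [0, 0, 3.54, 14.1, -8.8, 0, 0]
    - [0, 0, 3.54, 14.1, -8.8, 0, 0]
    - [0, 0, 3.54, 14.1, -8.8, 0, 0]
    - [0, 0, 3.54, 14.1, -8.8, 0, 0]
    - [0, 0, 3.54, 14.1, -8.8, 0, 0]
    - [0, 0, 3.54, 14.1, -8.8, 0, 0]
    - [0, 0, 3.54, 14.1, -8.8, 0, 0]
    - [0, 0, 3.54, 14.1, -8.8, 0, 0]
    - [0, 0, 3.54, 14.1, -8.8, 0, 0]
    - [0, 0, 3.54, 14.1, -8.8, 0, 0]
    - [0, 0, 3.54, 14.1, -8.8, 0, 0]
    - [0, 0, 3.54, 14.1, -8.8, 0, 0]

```text
time_s: 1.37
tcp_pos: [0.4382, -0.2024, 0.2393]
tcp_rot: [[1.0, 0.012, -0.0], [0.012, -1.0, -0.0], [-0.0, 0.0, -1.0]]
contact_force: [-0.4, -0.1, 0.8]
gripper_width: 0.0
gripper_force: 0.0
```

```bash
python3 - <<'E'
from h import *
np.set_printoptions(precision=4,suppress=True)
c,im=grab("wrist","w1.png"); print(c); s=ctrl.read_state(); print(s['time_s'],s['tcp_pos'],s['tcp_rot'],s['contact_force'])
np.save('w1.npy',c,allow_pickle=True)
E
```

```text
{'fx': 293.9696877775246, 'fy': 293.9696877775246, 'cx': 252.36622437520433, 'cy': 187.89148830494491, 'xyz': array([ 0.5128, -0.2015,  0.3743]), 'orientation': array([[ 0.0115,  0.9556,  0.2943],
       [-0.9999,  0.0107,  0.0043],
       [ 0.001 , -0.2944,  0.9557]])}
1.4167 [ 0.438  -0.2026  0.2393] [[ 0.9999  0.0111 -0.0002]
 [ 0.0111 -0.9999 -0.0002]
 [-0.0002  0.0002 -1.    ]] [-0.4159  0.6505  0.4755]
```

View pics/w1.png

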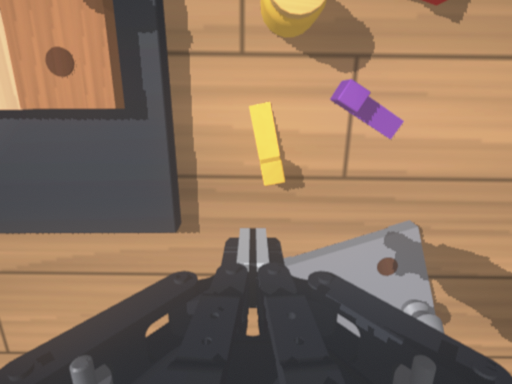

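Wrist view: the yellow wedge is clear, with its tip at (261,104) and block end at (273,183). The board's right near corner is at (124,109) and the plate's near right corner at (179,232). Moving over the board for a second view.

>>> send_rows:
  rows:
    - [0, 0, 0, 0, -8.1, 0, 0]
    - [0, 0, 0, 0, -8.1, 0, 0]
    - [0, 0, 0, 0, -8.1, 0, 0]
    - [0, 0, 0, 0, -8.1, 0, 0]
    - [0, 0, 0, 0, -8.1, 0, 0]
    - [0, 0, 0, 0, -8.1, 0, 0]
    - [0, 0, 0, 0, -8.1, 0, 0]
    - [0, 0, 0, 0, -8.1, 0, 0]
    - [0, 0, 0, 0, -8.1, 0, 0]

```text
time_s: 2.17
tcp_pos: [0.4362, -0.0006, 0.2393]
tcp_rot: [[1.0, 0.01, 0.0], [0.01, -1.0, -0.0], [0.0, 0.0, -1.0]]
contact_force: [-0.8, 0.0, 0.0]
gripper_width: -0.0
gripper_force: 0.0
```

```bash
python3 - <<'E'
from h import *
np.set_printoptions(precision=4,suppress=True)
c,im=grab("wrist","w2.png"); s=ctrl.read_state(); print(s['time_s'],s['tcp_pos'],s['contact_force'])
np.save('w2.npy',c,allow_pickle=True)
c1=np.load('w1.npy',allow_pickle=True).item(); im1=cv2.imread('pics/w1.png')
def box(im):
    m=cv2.inRange(cv2.cvtColor(im,cv2.COLOR_BGR2HSV),(22,190,110),(35,255,255))
    cs=[k for k in cv2.findContours(m,0,2)[0] if 300<cv2.contourArea(k)<4000]
    for k in cs: 
        p=cv2.approxPolyDP(k,3,True)[:,0]; print(cv2.contourArea(k),p.tolist(),cv2.boxPoints(cv2.minAreaRect(k)).tolist())
box(im1);print();box(im)
E
```

```text
2.2167 [ 0.4362 -0.0006  0.2393] [-0.3616 -0.2042 -0.4543]
```

View pics/w2.png

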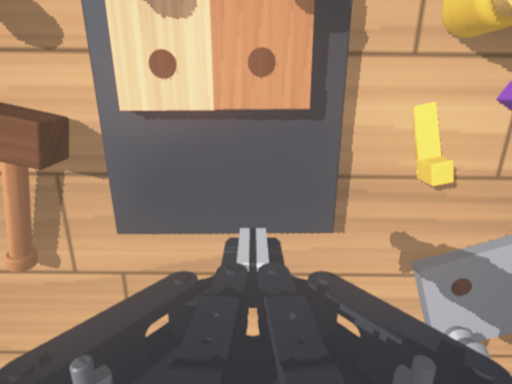

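Second wrist view: the board's near corners are at (119,110) and (310,109), the plate's near corners at (118,234) and (335,233). The wedge tip is at (425,104) and the block top at (434,168).

```bash
python3 - <<'E'
from h import *
np.set_printoptions(precision=4,suppress=True)
c1,c2=[np.load(f'w{i}.npy',allow_pickle=True).item() for i in(1,2)]
i1,i2=[cv2.imread(f'pics/w{i}.png') for i in(1,2)]
print('corner R',tri((c1,124,109.5),(c2,310,109.5)),'plate R',tri((c1,179,232.5),(c2,335,233)))
print('L onz',onz(c2,119,110,.052),onz(c2,119,110,.058),'R',onz(c2,310,109.5,.052))
print('plate L,R',onz(c2,118,234,.03),onz(c2,335,233,.03))
for c,im,p in((c1,i1,(266,135)),(c2,i2,(427,130))):
    h=cv2.cvtColor(im,cv2.COLOR_BGR2HSV); print(h[p[1],p[0]])
    m=cv2.inRange(h,(20,170,90),(34,255,255)); n,l,s,ce=cv2.connectedComponentsWithStats(m)
    k=cv2.findContours((l==l[p[1],p[0]]).astype('uint8'),0,2)[0][0]
    print(cv2.contourArea(k),cv2.approxPolyDP(k,2,True)[:,0].tolist())
E
```

```text
corner R (array([ 0.4987, -0.0628,  0.0446]), np.float64(0.00026579509408865455)) plate R (array([ 0.3443, -0.1088,  0.0277]), np.float64(0.0005482751012170901))
L onz [0.4966 0.1412 0.052 ] [0.4969 0.1385 0.058 ] R [ 0.4991 -0.0614  0.052 ]
plate L,R [0.341  0.1711 0.03  ] [ 0.345  -0.1082  0.03  ]
[ 26 149 245]
195713.0 [[0, 0], [0, 383], [511, 383], [511, 0]]
[ 27 141 247]
195713.0 [[0, 0], [0, 383], [511, 383], [511, 0]]
```

>>> send_rows:
  rows:
    - [0, 0, 0, 3.0, 1.9, 5, 0]
    - [0, 0, 0, 3.0, 1.9, 5, 0]
    - [0, 0, 0, 3.0, 1.9, 5, 0]
    - [0, 0, 0, 3.0, 1.9, 5, 0]
    - [0, 0, 0, 3.0, 1.9, 6.77, 0]
    - [0, 0, 0, 3.0, 1.9, 6.77, 0]
    - [0, 0, 0, 3.0, 1.9, 6.77, 0]
    - [0, 0, 0, 3.0, 1.9, 6.77, 0]

```text
time_s: 2.88
tcp_pos: [0.512, -0.0463, 0.0717]
tcp_rot: [[1.0, 0.012, 0.001], [0.012, -1.0, -0.0], [0.001, 0.0, -1.0]]
contact_force: [0.6, -0.2, 0.1]
gripper_width: 0.0002
gripper_force: 0.0
```

```bash
python3 - <<'E'
from h import *
np.set_printoptions(precision=4,suppress=True)
c1,c2=[np.load(f'w{i}.npy',allow_pickle=True).item() for i in(1,2)]
i1,i2=[cv2.imread(f'pics/w{i}.png') for i in(1,2)]
for im,p in((i1,(266,135)),(i2,(427,130))):
    h=cv2.cvtColor(im,cv2.COLOR_BGR2HSV); print(h[p[1],p[0]+25],h[p[1]+38,p[0]+7])
    m=cv2.inRange(h,(23,130,100),(34,255,255)); n,l,s,ce=cv2.connectedComponentsWithStats(m)
    k=cv2.findContours((l==l[p[1],p[0]]).astype('uint8'),0,2)[0][0]
    print(cv2.contourArea(k),cv2.approxPolyDP(k,2,True)[:,0].tolist())
cv2.imwrite('pics/z.png',np.hstack([cv2.resize(i[90:200,x:x+75],None,fx=5,fy=5,interpolation=cv2.INTER_CUBIC) for i,x in((i1,232),(i2,398))]))
s=ctrl.read_state();print(s['tcp_pos'],s['contact_force'])
E
```

```text
[ 14 116 202] [ 24 155 240]
1065.5 [[269, 102], [249, 107], [260, 159], [278, 155]]
[ 16 110 224] [ 27 144 246]
1950.0 [[434, 102], [414, 106], [417, 173], [419, 171], [425, 180], [437, 184], [452, 181], [452, 160], [442, 158], [443, 160], [439, 161], [437, 158], [440, 158]]
[ 0.512  -0.0463  0.0717] [ 0.5812 -0.1651  0.118 ]
```

View pics/z.png

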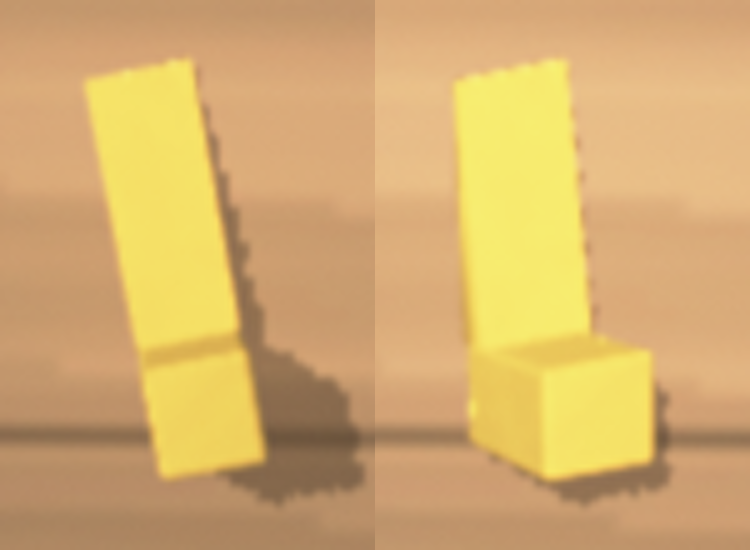

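Crop: both views show the wedge's tip edge, plus the block's top face at (145–265, 350–478) in the left half and (545–655, 350–480) in the right.

```bash
python3 - <<'E'
from h import *
np.set_printoptions(precision=4,suppress=True)
c1,c2=[np.load(f'w{i}.npy',allow_pickle=True).item() for i in(1,2)]
a=[(249.2,106),(270.6,102),(261,162.4),(281.2,159.6),(285,182.4),(264,185.6)]
b=[(398+80/5,106.2),(398+193/5,102.2),(432,164),(453.4,160),(454,182),(432,186)]
P=[tri((c1,*p),(c2,*q)) for p,q in zip(a,b)]
for p in P: print(p)
P=[p[0] for p in P]; t=(P[0]+P[1])/2; g=np.mean(P[2:],0); d=t-g
print('tip',t,'grip',g,'yaw',np.arctan2(d[1],d[0]),np.linalg.norm(d[:2]))
E
```

```text
(array([ 0.5025, -0.1981,  0.0013]), np.float64(0.00016464347301709418))
(array([ 0.5075, -0.2241,  0.0027]), np.float64(0.00019981005507152305))
(array([ 0.4387, -0.2129,  0.0346]), np.float64(0.0018942364723614727))
(array([ 0.4432, -0.2364,  0.0358]), np.float64(0.0005145242434570125))
(array([ 0.4164, -0.2419,  0.0371]), np.float64(0.00040308796273965275))
(array([ 0.4114, -0.217 ,  0.0363]), np.float64(0.0005189184159204352))
tip [ 0.505  -0.2111  0.002 ] grip [ 0.4274 -0.227   0.036 ] yaw 0.20256332751467984 0.07920308799110018
```

>>> send_rows:
  rows:
    - [0, 0, 0, 0, 0, 0.05, 0]
    - [0, 0, 0, 0, 0, 0.1, 0]
    - [0, 0, 0, 0, 0, 0.15, 0]
    - [0, 0, 0, 0, 0, 0.2, 0]
    - [0, 0, 0, 0, 0, 0.2, 0]
    - [0, 0, 0, 0, 0, 0.2, 0]

```text
time_s: 3.38
tcp_pos: [0.5118, -0.0455, 0.0653]
tcp_rot: [[1.0, 0.013, 0.0], [0.013, -1.0, -0.0], [0.0, 0.0, -1.0]]
contact_force: [-0.0, 0.2, 0.6]
gripper_width: 0.0006
gripper_force: 0.2
```

>>> send_rows:
  rows:
    - [0, 0, 0, 0, 0, 0.04, 0]
    - [0, 0, 0, 0, 0, 0.06, 0]
    - [0, 0, 0, 0, 0, 0.08, 0]
    - [0, 0, 0, 0, 0, 0.08, 0]

```text
time_s: 3.72
tcp_pos: [0.5117, -0.0457, 0.063]
tcp_rot: [[1.0, 0.013, -0.0], [0.013, -1.0, -0.0], [-0.0, 0.0, -1.0]]
contact_force: [-0.7, -0.6, 2.2]
gripper_width: -0.0004
gripper_force: 1.1
```

>>> send_rows:
  rows:
    - [0, 0, 0, 0, 0, 0.03, 0]
    - [0, 0, 0, 0, 0, 0.06, 0]
    - [0, 0, 0, 0, 0, 0.06, 0]
    - [0, 0, 0, 0, 0, 0.06, 0]

```text
time_s: 4.05
tcp_pos: [0.5118, -0.0457, 0.0616]
tcp_rot: [[1.0, 0.013, -0.0], [0.013, -1.0, -0.0], [-0.0, 0.0, -1.0]]
contact_force: [-2.2, -2.1, 3.3]
gripper_width: 0.0003
gripper_force: 1.8
```

>>> send_rows:
  rows:
    - [0, 0, 0, 0, 0, 0.03, 0]
    - [0, 0, 0, 0, 0, 0.04, 0]
    - [0, 0, 0, 0, 0, 0.04, 0]
    - [0, 0, 0, 0, 0, 0.04, 0]

```text
time_s: 4.38
tcp_pos: [0.5118, -0.0457, 0.0606]
tcp_rot: [[1.0, 0.013, 0.0], [0.013, -1.0, -0.0], [0.0, 0.0, -1.0]]
contact_force: [-3.0, -1.5, 4.6]
gripper_width: -0.0002
gripper_force: 2.2
```

>>> send_rows:
  rows:
    - [0, 0, 0, 0, 0, 0.02, 0]
    - [0, 0, 0, 0, 0, 0.04, 0]
    - [0, 0, 0, 0, 0, 0.04, 0]
    - [0, 0, 0, 0, 0, 0.04, 0]

```text
time_s: 4.72
tcp_pos: [0.5118, -0.0457, 0.0602]
tcp_rot: [[1.0, 0.013, 0.0], [0.013, -1.0, -0.0], [0.0, 0.0, -1.0]]
contact_force: [-4.8, -2.7, 9.7]
gripper_width: -0.0001
gripper_force: 5.0
```

>>> send_rows:
  rows:
    - [0, 0, 0, 0, 0, 0.02, 0]
    - [0, 0, 0, 0, 0, 0.03, 0]
    - [0, 0, 0, 0, 0, 0.03, 0]
    - [0, 0, 0, 0, 0, 0.03, 0]

```text
time_s: 5.05
tcp_pos: [0.5118, -0.0457, 0.0601]
tcp_rot: [[1.0, 0.013, 0.001], [0.013, -1.0, -0.0], [0.001, 0.0, -1.0]]
contact_force: [-7.7, -1.7, 15.8]
gripper_width: 0.0
gripper_force: 7.9
```

Right corner yields from about z = 64.5 mm and bottoms at 60.2 mm. So it rocks. Now press the left corner.

>>> send_rows:
  rows:
    - [0, 0, 0, 0, 0, -0.8, 0]
    - [0, 0, 0, 0, 0, -0.8, 0]
    - [0, 0, 0, 0, -6.87, -0.8, 0]
    - [0, 0, 0, 0, -6.87, -0.8, 0]
    - [0, 0, 0, 0, -6.87, -0.8, 0]
    - [0, 0, 0, 0, -6.87, -0.8, 0]
    - [0, 0, 0, 0, -6.87, -0.8, 0]
    - [0, 0, 0, 0, -6.87, -0.8, 0]
    - [0, 0, 0, 0, -6.87, -0.28, 0]
    - [0, 0, 0, 0, -6.87, -0.25, 0]
    - [0, 0, 0, 0, -6.87, -0.22, 0]
    - [0, 0, 0, 0, -6.87, -0.22, 0]

```text
time_s: 6.05
tcp_pos: [0.5149, 0.0453, 0.0645]
tcp_rot: [[0.997, 0.072, -0.004], [0.072, -0.997, 0.031], [-0.002, -0.031, -1.0]]
contact_force: [-0.4, 0.5, -0.3]
gripper_width: -0.0001
gripper_force: 0.0
```

>>> send_rows:
  rows:
    - [0, 0, 0, 0, 0, 0.04, 0]
    - [0, 0, 0, 0, 0, 0.08, 0]
    - [0, 0, 0, 0, 0, 0.1, 0]
    - [0, 0, 0, 0, 0, 0.1, 0]
    - [0, 0, 0, 0, 0, 0.1, 0]

```text
time_s: 6.47
tcp_pos: [0.5154, 0.0457, 0.0632]
tcp_rot: [[0.997, 0.073, -0.003], [0.073, -0.997, 0.031], [-0.0, -0.031, -1.0]]
contact_force: [-1.7, -2.2, 4.2]
gripper_width: -0.0
gripper_force: 2.1
```

>>> send_rows:
  rows:
    - [0, 0, 0, 0, 0, 0.03, 0]
    - [0, 0, 0, 0, 0, 0.06, 0]
    - [0, 0, 0, 0, 0, 0.06, 0]
    - [0, 0, 0, 0, 0, 0.06, 0]

```text
time_s: 6.8
tcp_pos: [0.5154, 0.0456, 0.0621]
tcp_rot: [[0.997, 0.073, -0.002], [0.073, -0.997, 0.03], [-0.0, -0.03, -1.0]]
contact_force: [-3.8, -3.4, 9.3]
gripper_width: 0.0001
gripper_force: 4.7
```

The arm lagged and stopped mid-board, so I lift off and check.

>>> send_rows:
  rows:
    - [0, 0, 0, 0, 0, -0.5, 0]
    - [0, 0, 0, 0, 0, -1, 0]
    - [0, 0, 0, 0, 0, -1, 0]
    - [0, 0, 0, 0, 0, -1, 0]

```text
time_s: 7.13
tcp_pos: [0.5162, 0.0453, 0.0875]
tcp_rot: [[0.997, 0.073, -0.001], [0.073, -0.997, 0.031], [0.001, -0.031, -1.0]]
contact_force: [-0.4, -0.1, 0.1]
gripper_width: 0.0001
gripper_force: 0.0
```

```bash
python3 - <<'E'
from h import *
np.set_printoptions(precision=4,suppress=True)
s=ctrl.read_state()
for k in('time_s','joint_pos','qvel','tcp_pos','tcp_rot','contact_force'):print(k,s[k])
R=s['tcp_rot']; from scipy.spatial.transform import Rotation as Ro
c,n=np.cos(.0125),np.sin(.0125); T=np.array([[c,n,0],[n,-c,0],[0,0,-1]])
print(np.rad2deg(Ro.from_matrix(R.T@T).as_rotvec())/5)
print(R.T@(np.array([.511,.126,.085])-s['tcp_pos'])/.025)
E
```

```text
time_s 7.1333
joint_pos [ 0.0709  0.0057 -0.2015  1.3622  0.0312  3.1393]
qvel [ 0.0004  0.0119 -0.027  -0.0073 -0.0009 -0.0001]
tcp_pos [0.5162 0.0453 0.0875]
tcp_rot [[ 0.9973  0.0731 -0.0009]
 [ 0.073  -0.9968  0.0312]
 [ 0.0014 -0.0312 -0.9995]]
contact_force [-0.437  -0.1491  0.0736]
[-0.3577 -0.0052  0.6947]
[ 0.0292 -3.23    0.201 ]
```

Joint 6 hit its limit of 3.14. I'll let the tool yaw to about 0.35 for the left press.

>>> send_rows:
  rows:
    - [-0.36, 0, -2, 0, 0, 0, 0]
    - [-0.36, 0, -3.2, 0, 0, 0, 0]
    - [-0.36, 0, -3.2, 0.03, -3.23, 0.1, 0]
    - [-0.36, 0, -3.2, 0.03, -3.23, 0.1, 0]
    - [-0.36, 0, -3.2, 0.03, -3.23, 0.1, 0]
    - [-0.36, 0, -3.2, 0.03, -3.23, 0.1, 0]
    - [-0.36, 0, -3.2, 0.03, -3.23, 0.1, 0]
    - [-0.36, 0, -3.2, 0.03, -3.23, 0.1, 0]

```text
time_s: 7.8
tcp_pos: [0.5102, 0.1251, 0.086]
tcp_rot: [[0.939, 0.344, 0.003], [0.344, -0.939, -0.0], [0.003, 0.001, -1.0]]
contact_force: [-0.1, 0.1, 1.1]
gripper_width: 0.0
gripper_force: 0.0
```

```bash
python3 - <<'E'
from h import *
np.set_printoptions(precision=4,suppress=True)
s=ctrl.read_state()
for k in('time_s','joint_pos','tcp_pos','tcp_rot'):print(k,s[k])
c,im=grab("top","t2.png")
for z in (.055,):
  for n_,p in dict(bnl=(215,208),bnr=(280,208)).items(): print(n_,onz(c,*p,z))
c2=np.load('w2.npy',allow_pickle=True).item()
o=cv2.imread('pics/top0.png'); d=cv2.absdiff(im,o)[140:265,200:350]; print(cv2.boundingRect((d.max(2)>40).astype('uint8')))
E
```

```text
time_s 7.8
joint_pos [ 0.2409  0.0216 -0.1881  1.3581 -0.0008  3.0309]
tcp_pos [0.5102 0.1251 0.086 ]
tcp_rot [[ 0.9388  0.3444  0.0031]
 [ 0.3444 -0.9388 -0.    ]
 [ 0.0029  0.0011 -1.    ]]
bnl [0.4934 0.1413 0.055 ]
bnr [ 0.495  -0.0617  0.055 ]
(0, 24, 150, 101)
```

Now down on the left corner: first to z = 63, then in small steps.

>>> send_rows:
  rows:
    - [0, 0, 0, 0, 0, 0.4, 0]
    - [0, 0, 0, 0, 0, 0.7, 0]
    - [0, 0, 0, 0, 0, 0.84, 0]
    - [0, 0, 0, 0, 0, 0.92, 0]
    - [0, 0, 0, 0, 0, 0.92, 0]
    - [0, 0, 0, 0, 0, 0.92, 0]

```text
time_s: 8.35
tcp_pos: [0.5102, 0.1256, 0.0632]
tcp_rot: [[0.939, 0.345, 0.003], [0.345, -0.939, 0.0], [0.003, 0.001, -1.0]]
contact_force: [0.5, 0.9, 0.5]
gripper_width: -0.0
gripper_force: 0.0
```

>>> send_rows:
  rows:
    - [0, 0, 0, 0, 0, 0.02, 0]
    - [0, 0, 0, 0, 0, 0.04, 0]
    - [0, 0, 0, 0, 0, 0.06, 0]
    - [0, 0, 0, 0, 0, 0.06, 0]
    - [0, 0, 0, 0, 0, 0.06, 0]

```text
time_s: 8.77
tcp_pos: [0.5103, 0.1258, 0.0619]
tcp_rot: [[0.939, 0.345, 0.004], [0.345, -0.939, 0.0], [0.003, 0.001, -1.0]]
contact_force: [0.2, -0.6, 0.3]
gripper_width: 0.0001
gripper_force: 0.0
```

>>> send_rows:
  rows:
    - [0, 0, 0, 0, 0, 0.02, 0]
    - [0, 0, 0, 0, 0, 0.04, 0]
    - [0, 0, 0, 0, 0, 0.05, 0]
    - [0, 0, 0, 0, 0, 0.05, 0]
    - [0, 0, 0, 0, 0, 0.05, 0]

```text
time_s: 9.18
tcp_pos: [0.5103, 0.1257, 0.0605]
tcp_rot: [[0.939, 0.345, 0.003], [0.345, -0.939, 0.0], [0.003, 0.001, -1.0]]
contact_force: [-0.5, 0.3, -0.3]
gripper_width: -0.0
gripper_force: 0.0
```

>>> send_rows:
  rows:
    - [0, 0, 0, 0, 0, 0.02, 0]
    - [0, 0, 0, 0, 0, 0.03, 0]
    - [0, 0, 0, 0, 0, 0.03, 0]
    - [0, 0, 0, 0, 0, 0.03, 0]

```text
time_s: 9.52
tcp_pos: [0.5103, 0.1258, 0.0602]
tcp_rot: [[0.939, 0.345, 0.004], [0.345, -0.939, 0.0], [0.004, 0.001, -1.0]]
contact_force: [-2.9, -0.6, 4.8]
gripper_width: 0.0002
gripper_force: 2.7
```

>>> send_rows:
  rows:
    - [0, 0, 0, 0, 0, 0.01, 0]
    - [0, 0, 0, 0, 0, 0.02, 0]
    - [0, 0, 0, 0, 0, 0.02, 0]
    - [0, 0, 0, 0, 0, 0.02, 0]

```text
time_s: 9.85
tcp_pos: [0.5103, 0.1258, 0.0602]
tcp_rot: [[0.939, 0.345, 0.004], [0.345, -0.939, 0.0], [0.004, 0.001, -1.0]]
contact_force: [-4.7, -0.8, 9.0]
gripper_width: 0.0001
gripper_force: 4.6
```

Left is solid at 60.2 mm. Back to the right corner to rock it down now that it is identified.

>>> send_rows:
  rows:
    - [0, 0, 0, 0, 0, -0.8, 0]
    - [0, 0, 1, 0, 0, -0.9, 0]
    - [0, 0, 3.88, -2.31, 6.46, -0.9, 0]
    - [0, 0, 3.88, -2.31, 6.46, -0.9, 0]
    - [0, 0, 3.88, -2.31, 6.46, -0.9, 0]
    - [0, 0, 3.88, -2.31, 6.46, -0.9, 0]
    - [0, 0, 3.88, -2.31, 6.46, -0.9, 0]
    - [0, 0, 3.88, -2.31, 6.46, -0.9, 0]
    - [0, 0, 3.88, -2.31, 6.46, -0.9, 0]
    - [0, 0, 3.88, -2.31, 6.46, -0.6, 0]
    - [0, 0, 3.88, -2.31, 6.46, -0.4, 0]
    - [0, 0, 3.88, -2.31, 6.46, -0.28, 0]
    - [0, 0, 3.88, -2.31, 6.46, -0.28, 0]
    - [0, 0, 3.88, -2.31, 6.46, -0.28, 0]

```text
time_s: 11.02
tcp_pos: [0.5116, -0.0452, 0.0659]
tcp_rot: [[1.0, 0.015, 0.003], [0.015, -1.0, 0.0], [0.003, -0.0, -1.0]]
contact_force: [-1.0, -0.0, -1.2]
gripper_width: 0.0
gripper_force: 0.0
```

>>> send_rows:
  rows:
    - [0, 0, 0, 0, 0, 0.04, 0]
    - [0, 0, 0, 0, 0, 0.06, 0]
    - [0, 0, 0, 0, 0, 0.06, 0]
    - [0, 0, 0, 0, 0, 0.06, 0]

```text
time_s: 11.35
tcp_pos: [0.5119, -0.0457, 0.065]
tcp_rot: [[1.0, 0.014, 0.004], [0.014, -1.0, 0.0], [0.004, -0.0, -1.0]]
contact_force: [0.7, 0.9, 1.8]
gripper_width: 0.0001
gripper_force: 0.5
```

>>> send_rows:
  rows:
    - [0, 0, 0, 0, 0, 0.06, 0]
    - [0, 0, 0, 0, 0, 0.1, 0]
    - [0, 0, 0, 0, 0, 0.13, 0]
    - [0, 0, 0, 0, 0, 0.16, 0]
    - [0, 0, 0, 0, 0, 0.18, 0]
    - [0, 0, 0, 0, 0, 0.2, 0]
    - [0, 0, 0, 0, 0, 0.2, 0]
    - [0, 0, 0, 0, 0, 0.2, 0]

```text
time_s: 12.02
tcp_pos: [0.5117, -0.046, 0.0602]
tcp_rot: [[1.0, 0.013, 0.004], [0.013, -1.0, -0.0], [0.004, 0.0, -1.0]]
contact_force: [-3.4, -2.7, 8.0]
gripper_width: -0.0003
gripper_force: 3.7
```

>>> send_rows:
  rows:
    - [0, 0, 0, 0, 0, 0.01, 0]
    - [0, 0, 0, 0, 0, 0.02, 0]
    - [0, 0, 0, 0, 0, 0.02, 0]

```text
time_s: 12.27
tcp_pos: [0.5117, -0.046, 0.0602]
tcp_rot: [[1.0, 0.013, 0.004], [0.013, -1.0, -0.0], [0.004, 0.0, -1.0]]
contact_force: [-5.0, -2.1, 10.2]
gripper_width: 0.0002
gripper_force: 5.6
```

Right corner is on the plate. Next, fetch the wedge.

>>> send_rows:
  rows:
    - [0, 0, 0, 0, 0, -1.6, 0]
    - [0, 0, -1, -1, 2, -2.4, 10]
    - [0, 0, -2.17, -3.47, 7.2, -2.4, 50]
    - [0, 0, -2.17, -3.47, 7.2, -2.4, 50]
    - [0, 0, -2.17, -3.47, 7.2, -2.4, 50]
    - [0, 0, -2.17, -3.47, 7.2, -2.4, 50]
    - [0, 0, -2.17, -3.47, 7.2, -2.4, 50]
    - [0, 0, -2.17, -3.47, 7.2, -2.4, 50]
    - [0, 0, -2.17, -3.47, 7.2, -2.4, 50]
    - [0, 0, -2.17, -3.47, 7.2, -2.4, 50]
    - [0, 0, -2.17, -3.47, 7.2, -2.4, 50]

```text
time_s: 13.18
tcp_pos: [0.4278, -0.2259, 0.1187]
tcp_rot: [[0.979, 0.203, 0.003], [0.203, -0.979, 0.001], [0.003, 0.0, -1.0]]
contact_force: [-0.1, 0.4, 0.2]
gripper_width: 0.0499
gripper_force: 0.0
```

```bash
python3 - <<'E'
from h import *
np.set_printoptions(precision=4,suppress=True)
c,im=grab("wrist","w3.png"); s=ctrl.read_state(); R=s['tcp_rot']
print(s['time_s'],s['tcp_pos'],np.arctan2(R[1,0],R[0,0]),s['gripper_width'])
print(R.T@(np.array([.427,-.227,.014])-s['tcp_pos'])/.025)
print(proj(c,(.505,-.2111,0.002)),proj(c,(.4132,-.2295,.036)),proj(c,(.4274,-.227,.036)))
E
```

```text
13.2333 [ 0.4278 -0.2259  0.1188] 0.20490427183929402 0.049811923632294135
[-0.0551  0.0343  4.1919]
(np.float64(253.65247513637772), np.float64(92.73592152058775)) (np.float64(252.9461816427358), np.float64(215.22641673300078)) (np.float64(253.5116832592838), np.float64(198.1326057347575))
```

View pics/w3.png

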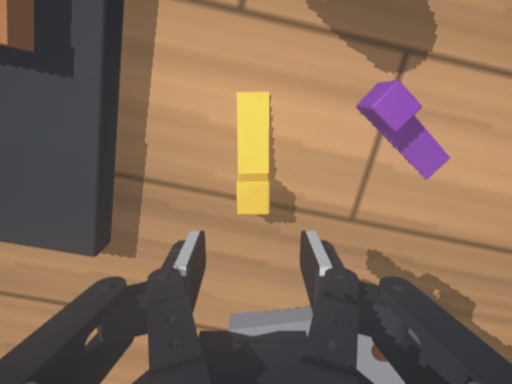

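The wrist view shows the wedge square between the fingers, tip edge at (253,93) and block end at (253,213), matching the prediction. Descend and grip.

>>> send_rows:
  rows:
    - [0, 0, 0, -0.04, 0.04, 1.5, 50]
    - [0, 0, 0, -0.04, 0.04, 3, 50]
    - [0, 0, 0, -0.04, 0.04, 4.0, 50]
    - [0, 0, 0, -0.04, 0.04, 4.2, 50]
    - [0, 0, 0, -0.04, 0.04, 4.2, 50]
    - [0, 0, 0, -0.04, 0.04, 4.2, 20]
    - [0, 0, 0, -0.04, 0.04, 4.2, 20]
    - [0, 0, 0, -0.04, 0.04, 4.2, 20]
    - [0, 0, 0, -0.04, 0.04, 4.2, 20]
    - [0, 0, 0, -0.04, 0.04, 4.2, 20]
    - [0, 0, 0, -0.04, 0.04, 4.2, 20]

```text
time_s: 14.15
tcp_pos: [0.4283, -0.2287, 0.0163]
tcp_rot: [[0.979, 0.202, 0.007], [0.202, -0.979, -0.001], [0.007, 0.003, -1.0]]
contact_force: [0.3, 0.9, 7.6]
gripper_width: 0.0253
gripper_force: 59.7
```

```bash
python3 - <<'E'
from h import *
np.set_printoptions(precision=4,suppress=True)
s=ctrl.read_state(); print(s)
# pre-insert target: strip centre y: corner R + 15mm; near edge x=.4985; tip 25mm before edge
y=.0125; X=np.array([np.cos(y),np.sin(y),0]); Y=np.array([-np.sin(y),np.cos(y),0])
C=np.array([.4985,-.0622,0]); tip=C+.015*Y-.025*X
print('tcp target',tip-.08*X)
print('R in world', np.array([.4987,-.0628]), (tip-.08*X))
R=s['tcp_rot']; t=tip-.08*X; t[2]=s['tcp_pos'][2]+.04
print(R.T@(t-s['tcp_pos'])/.025, (y-np.arctan2(R[1,0],R[0,0]))*180/np.pi/5)
E
```

```text
{'time_s': 14.15, 'joint_pos': array([-0.4916, -0.0419, -0.3882,  1.2177,  0.0022,  2.4469]), 'qvel': array([-0.0008,  0.0003, -0.0004, -0.0004, -0.0005,  0.0004]), 'joint_torque': array([ -0.536 , -39.4836,  42.3045,  -0.3884,  -0.3454,   0.0157]), 'tcp_pos': array([ 0.4283, -0.2287,  0.0163]), 'tcp_rot': array([[ 0.9794,  0.2017,  0.007 ],
       [ 0.2017, -0.9794, -0.0012],
       [ 0.0066,  0.0026, -1.    ]]), 'contact_force': array([0.3445, 0.8757, 7.5903]), 'wrist_torque': array([0.3269, 0.0022, 0.0217]), 'gripper_force': 59.65355157852173, 'gripper_width': 0.0252624967861333}
tcp target [ 0.3933 -0.0485  0.    ]
R in world [ 0.4987 -0.0628] [ 0.3933 -0.0485  0.    ]
[ 0.0934 -7.3355 -1.6186] -2.184346156788696
```

Gripped at 25.3 mm. Lift and carry to the pre-insert point over the plate.

>>> send_rows:
  rows:
    - [0, 0, 0, 0, 0, -1, 20]
    - [0, 0, 0, -1, 0, -1.9, 20]
    - [0, 0, 1, -2, -1.5, -1.9, 20]
    - [0, 0, 2.18, -2, -3, -1.9, 20]
    - [0, 0, 2.18, -2, -4.5, -1.9, 20]
    - [0, 0, 2.18, -1, -6, -1.9, 20]
    - [0, 0, 2.18, 0.09, -7.33, -1.8, 20]
    - [0, 0, 2.18, 0.09, -7.33, -1.8, 20]
    - [0, 0, 2.18, 0.09, -7.33, -1.8, 20]
    - [0, 0, 2.18, 0.09, -7.33, -1.8, 20]
    - [0, 0, 2.18, 0.09, -7.33, -1.8, 20]

```text
time_s: 15.07
tcp_pos: [0.3919, -0.0491, 0.0592]
tcp_rot: [[1.0, 0.012, 0.004], [0.012, -1.0, -0.0], [0.004, 0.0, -1.0]]
contact_force: [0.1, -0.6, -0.4]
gripper_width: 0.0251
gripper_force: 59.2
```

```bash
python3 - <<'E'
from h import *
np.set_printoptions(precision=4,suppress=True)
c,im=grab("wrist"); s=ctrl.read_state(); R=s['tcp_rot']
print(s['time_s'],s['tcp_pos'],R,s['joint_pos'],s['contact_force'],s['gripper_width'])
np.save('w4.npy',c,allow_pickle=True)
cv2.imwrite('pics/w4.png',im); cv2.imwrite('pics/w4c.png',cv2.resize(im[20:260,80:400],None,fx=2.4,fy=2.4,interpolation=cv2.INTER_CUBIC))
E
```

```text
15.1167 [ 0.3918 -0.0493  0.0591] [[ 0.9999  0.0109  0.0036]
 [ 0.0109 -0.9999 -0.    ]
 [ 0.0036  0.0001 -1.    ]] [-0.1254 -0.2901 -0.5182  1.3392  0.0004  3.0053] [ 0.0259 -1.0246 -0.7115] 0.02501647597653891
```

View pics/w4c.png

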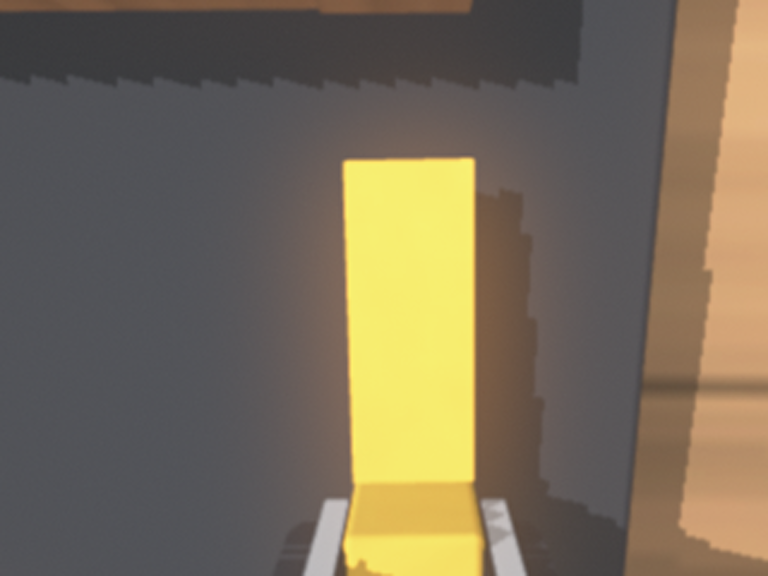

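Crop: the wedge is square in the jaws with its tip edge at (343–475,158). The board's near right corner is at (472,12), so the lateral position needs a check.

```bash
python3 - <<'E'
from h import *
np.set_printoptions(precision=4,suppress=True)
c=np.load('w4.npy',allow_pickle=True).item(); im=cv2.imread('pics/w4.png')
for u in(222.9,277.9): print('tip',onz(c,u,85.8,.0448))
for z in(.030,.035,.052,.058): print('corner@',z,onz(c,276.3,25,z))
for z in(.052,.057): print('proj',z,proj(c,(.4987,-.0625,z)))
print(c['xyz'])
print(im[0:32:2,250].tolist(), im[0:32:2,300].tolist())
E
```

```text
tip [ 0.4716 -0.0341  0.0448]
tip [ 0.472  -0.0606  0.0448]
corner@ 0.03 [ 0.5013 -0.0599  0.03  ]
corner@ 0.035 [ 0.5002 -0.0596  0.035 ]
corner@ 0.052 [ 0.4966 -0.0584  0.052 ]
corner@ 0.058 [ 0.4953 -0.0579  0.058 ]
proj 0.052 (np.float64(286.0437561858952), np.float64(19.665857386016484))
proj 0.057 (np.float64(287.3743630297756), np.float64(16.574866187789155))
[ 0.4659 -0.0482  0.1946]
[[103, 147, 209], [103, 147, 209], [103, 146, 209], [104, 147, 210], [105, 148, 213], [87, 121, 171], [65, 88, 122], [66, 89, 123], [66, 89, 123], [65, 89, 122], [67, 89, 123], [66, 90, 123], [65, 84, 114], [64, 66, 73], [64, 65, 70], [64, 64, 69]] [[62, 61, 62], [63, 62, 64], [63, 61, 63], [63, 61, 63], [62, 61, 63], [63, 62, 63], [63, 61, 63], [64, 62, 63], [63, 61, 63], [62, 60, 62], [63, 61, 62], [62, 61, 62], [63, 62, 63], [63, 61, 62], [64, 62, 64], [63, 61, 63]]
```

>>> send_rows:
  rows:
    - [0, 0, 0, 0, -0.1, 0.2, 20]
    - [0, 0, 0, 0, -0.1, 0.4, 20]
    - [0, 0, 0, 0, -0.1, 0.46, 20]
    - [0, 0, 0, 0, -0.1, 0.46, 20]
    - [0, 0, 0, 0, -0.1, 0.46, 20]

```text
time_s: 15.53
tcp_pos: [0.3918, -0.0459, 0.0471]
tcp_rot: [[1.0, 0.012, 0.003], [0.012, -1.0, 0.0], [0.003, -0.0, -1.0]]
contact_force: [0.2, 0.0, -0.7]
gripper_width: 0.0251
gripper_force: 59.2
```

>>> send_rows:
  rows:
    - [0, 0, 0, 0, 0, 0.02, 20]
    - [0, 0, 0, 0, 0, 0.04, 20]
    - [0, 0, 0, 0, 0, 0.04, 20]
    - [0, 0, 0, 0, 0, 0.04, 20]

```text
time_s: 15.87
tcp_pos: [0.3921, -0.0456, 0.0464]
tcp_rot: [[1.0, 0.013, 0.004], [0.013, -1.0, 0.0], [0.004, -0.0, -1.0]]
contact_force: [0.8, 0.1, -0.4]
gripper_width: 0.0251
gripper_force: 59.2
```

>>> send_rows:
  rows:
    - [0, 0, 0, 0, 0, 0.01, 20]
    - [0, 0, 0, 0, 0, 0.02, 20]
    - [0, 0, 0, 0, 0, 0.02, 20]
    - [0, 0, 0, 0, 0, 0.02, 20]

```text
time_s: 16.2
tcp_pos: [0.3921, -0.0456, 0.0463]
tcp_rot: [[1.0, 0.013, 0.004], [0.013, -1.0, 0.0], [0.004, -0.0, -1.0]]
contact_force: [-2.4, 0.0, 4.6]
gripper_width: 0.0251
gripper_force: 60.0
```

The wedge is on the plate. Slide forward 45 mm, which leaves it short of contact.

>>> send_rows:
  rows:
    - [0, 0, 0, 0, 0, -0.01, 20]
    - [0, 0, 0, 0.4, 0, -0.01, 20]
    - [0, 0, 0, 0.8, 0, -0.01, 20]
    - [0, 0, 0, 1.2, 0, -0.01, 20]
    - [0, 0, 0, 1.6, 0, -0.01, 20]
    - [0, 0, 0, 1.8, 0, -0.01, 20]
    - [0, 0, 0, 1.8, 0, -0.01, 20]
    - [0, 0, 0, 1.8, 0, -0.01, 20]

```text
time_s: 16.87
tcp_pos: [0.4372, -0.0451, 0.0463]
tcp_rot: [[1.0, 0.013, 0.004], [0.013, -1.0, 0.0], [0.004, -0.0, -1.0]]
contact_force: [0.9, 0.4, 1.2]
gripper_width: 0.0253
gripper_force: 59.5
```

```bash
python3 - <<'E'
from h import *
np.set_printoptions(precision=4,suppress=True)
F=[];
for i in range(3):
    c,im=grab("wrist"); F.append(ctrl.read_state()['contact_force'])
print(np.array(F)); s=ctrl.read_state(); print(s['tcp_pos'],s['time_s'])
cv2.imwrite('pics/w5.png',cv2.resize(im[0:240,80:400],None,fx=2.4,fy=2.4,interpolation=cv2.INTER_CUBIC))
E
```

```text
[[1.8605 0.63   1.1734]
 [1.6618 0.2734 1.5778]
 [0.2804 0.6201 0.631 ]]
[ 0.4368 -0.0451  0.0463] 17.0167
```

View pics/w5.png

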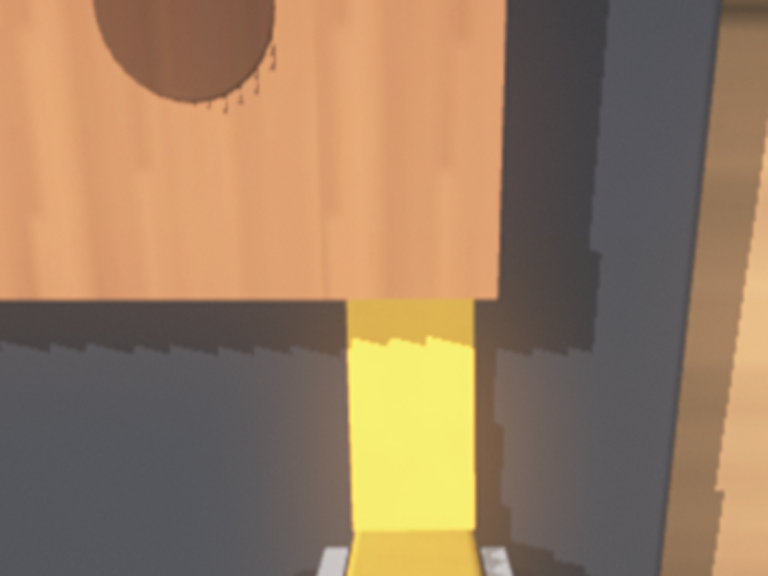

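The wedge runs square under the right-hand strip, spanning (347–475) with the board edge at 497, about 2.5 mm inside. Push on in small steps, watching the force.

>>> send_rows:
  rows:
    - [0, 0, 0, 0.08, 0, 0, 20]
    - [0, 0, 0, 0.16, 0, 0, 20]
    - [0, 0, 0, 0.2, 0, 0, 20]
    - [0, 0, 0, 0.2, 0, 0, 20]
    - [0, 0, 0, 0.2, 0, 0, 20]

```text
time_s: 17.43
tcp_pos: [0.4421, -0.045, 0.0463]
tcp_rot: [[1.0, 0.013, 0.004], [0.013, -1.0, 0.0], [0.004, -0.0, -1.0]]
contact_force: [0.2, 1.0, 2.5]
gripper_width: 0.0252
gripper_force: 59.7
```

>>> send_rows:
  rows:
    - [0, 0, 0, 0.04, 0, 0, 20]
    - [0, 0, 0, 0.08, 0, 0, 20]
    - [0, 0, 0, 0.08, 0, 0, 20]
    - [0, 0, 0, 0.08, 0, 0, 20]

```text
time_s: 17.77
tcp_pos: [0.4441, -0.045, 0.0463]
tcp_rot: [[1.0, 0.013, 0.004], [0.013, -1.0, 0.0], [0.004, -0.0, -1.0]]
contact_force: [-1.0, -0.2, 4.0]
gripper_width: 0.0252
gripper_force: 59.7
```

>>> send_rows:
  rows:
    - [0, 0, 0, 0.04, 0, 0, 20]
    - [0, 0, 0, 0.08, 0, 0, 20]
    - [0, 0, 0, 0.08, 0, 0, 20]
    - [0, 0, 0, 0.08, 0, 0, 20]

```text
time_s: 18.1
tcp_pos: [0.4462, -0.045, 0.0463]
tcp_rot: [[1.0, 0.013, 0.004], [0.013, -1.0, 0.0], [0.004, -0.0, -1.0]]
contact_force: [-0.8, -0.1, 2.7]
gripper_width: 0.0249
gripper_force: 59.8
```

>>> send_rows:
  rows:
    - [0, 0, 0, 0.04, 0, 0, 20]
    - [0, 0, 0, 0.08, 0, 0, 20]
    - [0, 0, 0, 0.08, 0, 0, 20]
    - [0, 0, 0, 0.08, 0, 0, 20]

```text
time_s: 18.43
tcp_pos: [0.4478, -0.0449, 0.0463]
tcp_rot: [[1.0, 0.013, 0.003], [0.013, -1.0, 0.0], [0.003, -0.0, -1.0]]
contact_force: [-3.6, 0.2, 5.8]
gripper_width: 0.025
gripper_force: 60.0
```

```bash
cat > f.py <<'E'
from h import *
F=[]
for i in range(5):
    ctrl.grab_frame("side"); F.append(ctrl.read_state()['contact_force'])
s=ctrl.read_state(); print(np.round(np.mean(F,0),2),np.round(np.std(F,0),2),np.round(s['tcp_pos'],4),np.round(s['wrist_torque'],3),s['time_s'],ctrl.read_state()['gripper_force'])
E
python3 f.py
```

```text
[-4.22 -0.2   4.86] [0.53 0.64 0.73] [ 0.4478 -0.0449  0.0463] [-0.113  0.719  0.01 ] 18.6833 60.014601945877075
```

>>> send_rows:
  rows:
    - [0, 0, 0, 0.02, 0, 0, 20]
    - [0, 0, 0, 0.04, 0, 0, 20]
    - [0, 0, 0, 0.04, 0, 0, 20]
    - [0, 0, 0, 0.04, 0, 0, 20]

```text
time_s: 19.02
tcp_pos: [0.4486, -0.0449, 0.0463]
tcp_rot: [[1.0, 0.013, 0.003], [0.013, -1.0, 0.0], [0.003, -0.0, -1.0]]
contact_force: [-6.0, 0.4, 7.1]
gripper_width: 0.0249
gripper_force: 60.2
```

```bash
python3 f.py
```

```text
[-5.88 -0.26  6.06] [0.31 0.47 0.61] [ 0.4486 -0.0449  0.0463] [-0.149  0.954  0.066] 19.2667 60.15123009681702
```

Contact: Fx rose from −0.8 to −5.9 N over about 2 mm. The wedge is snug, so release and press to prove it.

>>> send_rows:
  rows:
    - [0, 0, 0, 0, 0, 0, 45]
    - [0, 0, 0, 0, 0, 0, 45]
    - [0, 0, 0, 0, 0, 0, 45]
    - [0, 0, 0, 0, 0, 0, 45]
    - [0, 0, 0, 0, 0, -0.5, 45]
    - [0, 0, 0, 0, 0, -1.5, 45]
    - [0, 0, 0, 0, 0, -2.5, 45]
    - [0, 0, 0, 0, 0, -2.5, 45]
    - [0, 0, 0, 2.5, 0, -2.5, 0]
    - [0, 0, 0, 2.5, 0, -2.5, 0]
    - [0, 0, 0, 2.5, 0, -2.2, 0]
    - [0, 0, 0, 2.5, 0, -1.5, 0]
    - [0, 0, 0, 2.5, 0, -0.9, 0]
    - [0, 0, 0, 2.5, 0, -0.9, 0]
    - [0, 0, 0, 2.5, 0, -0.9, 0]
    - [0, 0, 0, 2.5, 0, -0.9, 0]

```text
time_s: 20.6
tcp_pos: [0.5112, -0.0441, 0.0695]
tcp_rot: [[1.0, 0.013, 0.003], [0.013, -1.0, 0.0], [0.003, -0.0, -1.0]]
contact_force: [1.3, -1.2, -0.3]
gripper_width: -0.0003
gripper_force: 0.0
```

>>> send_rows:
  rows:
    - [0, 0, 0, 0, 0, 0.02, 0]
    - [0, 0, 0, 0, 0, 0.04, 0]
    - [0, 0, 0, 0, 0, 0.04, 0]
    - [0, 0, 0, 0, 0, 0.04, 0]

```text
time_s: 20.93
tcp_pos: [0.5115, -0.0442, 0.0683]
tcp_rot: [[1.0, 0.013, 0.004], [0.013, -1.0, 0.0], [0.004, -0.0, -1.0]]
contact_force: [0.1, -1.0, -0.7]
gripper_width: 0.0005
gripper_force: 0.0
```

>>> send_rows:
  rows:
    - [0, 0, 0, 0, 0, 0.04, 0]
    - [0, 0, 0, 0, 0, 0.08, 0]
    - [0, 0, 0, 0, 0, 0.08, 0]
    - [0, 0, 0, 0, 0, 0.08, 0]

```text
time_s: 21.27
tcp_pos: [0.5113, -0.0441, 0.0659]
tcp_rot: [[1.0, 0.013, 0.003], [0.013, -1.0, 0.0], [0.003, -0.0, -1.0]]
contact_force: [-0.4, 0.6, 0.1]
gripper_width: -0.0001
gripper_force: 0.0
```

>>> send_rows:
  rows:
    - [0, 0, 0, 0, 0, 0.02, 0]
    - [0, 0, 0, 0, 0, 0.03, 0]
    - [0, 0, 0, 0, 0, 0.03, 0]
    - [0, 0, 0, 0, 0, 0.03, 0]

```text
time_s: 21.6
tcp_pos: [0.5115, -0.0442, 0.0654]
tcp_rot: [[1.0, 0.013, 0.004], [0.013, -1.0, 0.0], [0.004, -0.0, -1.0]]
contact_force: [0.0, -0.2, 1.8]
gripper_width: 0.0002
gripper_force: 0.9
```

>>> send_rows:
  rows:
    - [0, 0, 0, 0, 0, 0.01, 0]
    - [0, 0, 0, 0, 0, 0.02, 0]
    - [0, 0, 0, 0, 0, 0.02, 0]
    - [0, 0, 0, 0, 0, 0.02, 0]

```text
time_s: 21.93
tcp_pos: [0.5115, -0.0441, 0.0653]
tcp_rot: [[1.0, 0.013, 0.004], [0.013, -1.0, 0.0], [0.004, -0.0, -1.0]]
contact_force: [-1.6, -0.1, 5.8]
gripper_width: -0.0001
gripper_force: 2.8
```

>>> send_rows:
  rows:
    - [0, 0, 0, 0, 0, 0.007, 0]
    - [0, 0, 0, 0, 0, 0.007, 0]
    - [0, 0, 0, 0, 0, 0.007, 0]
    - [0, 0, 0, 0, 0, 0.007, 0]

```text
time_s: 22.27
tcp_pos: [0.5115, -0.0442, 0.0652]
tcp_rot: [[1.0, 0.013, 0.004], [0.013, -1.0, 0.0], [0.004, -0.0, -1.0]]
contact_force: [-2.5, -0.6, 6.6]
gripper_width: 0.0001
gripper_force: 3.4
```

```bash
python3 f.py
```

```text
[-2.43  0.56  6.62] [0.4  0.43 0.46] [ 0.5115 -0.0442  0.0652] [-0.033  0.575 -0.001] 22.5167 3.383154789917171
```

The corner holds 6.6 N at 65.2 mm with no give. Lift away and take a last look.

>>> send_rows:
  rows:
    - [0, 0, 0, 0, 0, -0.4, 0]
    - [0, 0, 0, 0, 0, -1.5, 0]
    - [0, 0, 0, 0, 0, -3, 0]
    - [0, 0, 0, 0, 0, -4, 0]
    - [0, 0, 0, -3, 0, -5, 0]
    - [0, 0, 0, -3, 0, -5, 0]
    - [0, 0, 0, -3, 0, -5, 0]
    - [0, 0, 0, -3, 0, -5, 0]
    - [0, 0, 0, -3, 0, -5, 0]

```text
time_s: 23.27
tcp_pos: [0.4364, -0.0451, 0.1896]
tcp_rot: [[1.0, 0.013, 0.005], [0.013, -1.0, 0.0], [0.005, -0.0, -1.0]]
contact_force: [0.4, 0.2, -0.1]
gripper_width: 0.0
gripper_force: 0.0
```

```bash
python3 - <<'E'
from h import *
c,w=grab("wrist","w6.png"); cs,s=grab("side")
a=cv2.resize(s[165:265,170:340],(680,400),interpolation=cv2.INTER_CUBIC)
o=cv2.imread('pics/side0.png'); b=cv2.resize(w[0:240,60:400],(283,200)); b2=cv2.resize(o[165:265,170:340],(340,200),interpolation=cv2.INTER_CUBIC)
out=np.zeros((600,680,3),'uint8'); out[:400]=a; out[400:,:283]=b; out[400:,300:640]=b2
cv2.imwrite('pics/fin.png',out); print(ctrl.read_state()['tcp_pos'],ctrl.read_state()['contact_force'])
E
```

```text
[ 0.43646724 -0.04508415  0.18878786] [ 0.39222572 -0.10768223 -0.08001783]
```

View pics/fin.png

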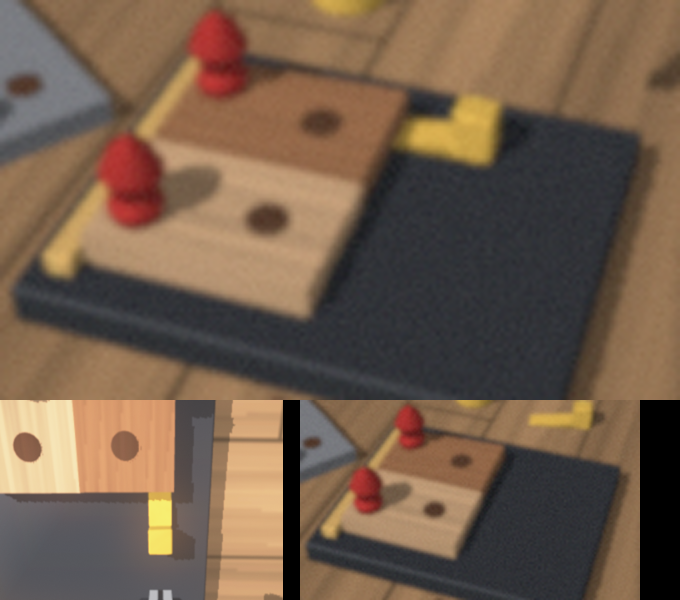

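The last picture shows the wedge square under the right near corner at (430,135), the left corner down at (312,312), and the board and everything else in view undisturbed.

```bash
python3 -c "
from plant import ctrl
print(ctrl.close_job())"
```

```text
the job is handed in; nothing more can be done
None
```

The job is handed in at about 23 s: the right near corner was the one that rocked, the yellow wedge is snug under it and let go, and the corner then took 6.6 N without rocking; during the search I also pressed that corner to about 16 N and, when joint 6 hit its limit, pressed mid-board by mistake to about 9 N.

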